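Set the tin mixer to the tin's size and start it

ROBOT

A 7-joint arm with a two-finger parallel gripper is mounted at the origin on the work surface. World frame = base frame: x ahead of the robot, y to its left, z up, the work surface at z = 0. Lengths are in m, angles in rad, forces in N, time in s.
With the tool pointing down it reaches from about 0.4 to 0.85 m from the base axis. Payload 10.4 kg.
Tool frame: the origin (TCP) lies at the very end of the fingers, on their centre line; the grasp point (between the pads) lies 19 mm behind it; z points along the fingers, y is the line along which they close (so a half turn about z gives the same grasp; the last joint's range is limited). The gripper opens to 87 mm and grips with 3 to 60 N. Pads are 19 mm wide; open, the fingers measure 117 mm over their backs; the gripper's body (75 mm by 190 mm) begins 51 mm behind the grasp point.
Start: joints at [1.113, 0.332, -0.065, 1.46, 0.022, 1.35, -0.088], TCP at [0.263, -0.567, 0.195] pointing down, gripper open.
Joint ranges: [-2.6, 2.6], [-0.5, 2.12], [-1.47, 1.34], [0.16, 2.42], [-1.27, 4.41], [0.06, 2.06], [-2.6, 2.6]. Speed limits (rad/s): [2.22, 2.22, 2.79, 2.79, 3.14, 3.14, 3.14].

INTERFACE

Orientations are given as a unit quaternion [x, y, z, w].
In Python, from bench import status, camera, order gives the robot as it stands.
- The arm moves only by the tool jog_arm, never from a script. Its argument "plan" is a list of rows, each a list of 7 numbers: the turn, a rotation vector about the tool's x, y, z in rad, then the shift along the tool's x, y, z in mm, then the opening, from -1 (shut) to 1 (fully open). A call has 1 to 12 rows; each row is the pose to reach, as a shift and turn from the pose commanded when the call began, along the tool's axes at that moment; what a row does not reach only later rows make up. A row lasts 1/10 s, in which the tool goes at most 50 mm and 8.59 degrees, less where a joint would pass 70% of its speed; a pose out of reach is approached as far as the arm can. A call with a gripper value outside its range is refused whole. The fingers move at their own pace and stop on an object; "squeeze" is the grip in N (left out, the last holds). Time passes only in rows, so rows that repeat a pose let the fingers close. It gives the time, the measured TCP pose, the force, the opening and the grip force at its end, in the units of the state.
- status.read_state(): the state, without advancing time (a new reading comes with each control period).
- camera(name): name is "scene" or "top" or "wrist"; returns a dict with "image" (400x640x3 uint8, red, green, blue), "z_map" (400x640 float32, m along the optical axis (not along the pixel's ray), 0 where there is no reading), "fx", "fy", "cx", "cy" (pixels), "world_from_camera" (4x4, takes a point from camera to world coordinates); the wrist camera has in their place "mount" (4x4, takes a point from camera to tool coordinates, whose origin is the TCP and whose axes are the flange's). Camera axes: x right, y down, z forward; pixel columns grow to the right and rows downward; lengths in m; the calibration is good to about 2 mm. A picture is of the moment at which its call begins: read the wrist's pose just before it.
- order.close_job(): hands the job in; it is judged then, once.
The state is a dict: "time": time; "joint_positions": joint angles; "joint_vel": joint speeds; "joint_torque": joint torques, N m; "ee_pos": TCP position; "eef_rot": TCP orientation; "ft_force": force on the tool from outside, world axes, zero at the start; "torque": the same for the moment, N m; "width": finger opening in m; "grip_force": force on a finger pad.
Only numpy, scipy, OpenCV 4.12 (cv2) and the standard library are available. Lean on these libraries where they do the work, as an engineer would, in place of code of your own. Each camera call takes 0.05 s, during which the arm holds its last target. There are 200 camera calls.

TASK

Look at which paint tin stands on the mixer's turntable and push the yellow size slide fully to its end stop on that tin's side: the end with the big white dot for the large tin, the end with the small white dot for the small tin. Only when it is there, press the green start button fully down and let it spring back. Leave the slide at its stop, and do not shift or tip the tins or the other things on the table.

Things in the scene. Friction and masses are not known exactly. Their poses are not given: they have to be found in the camera images.
- mixer: Tin mixer, fixed: steel base plate 220 x 370 x 12 mm, red console (200 mm along x, 160 along y, top 50 mm above the table, centre y = +85 mm), turntable at x = 0, y = -115 mm with four rubber posts round it, 47 mm high. Origin on the table surface; z up, x away from the robot at yaw 0, y along the slide's travel towards the large-tin end.
- turntable (a point): Centre of the turntable's top face (black disc with a bright ring, 136 mm wide), 18 mm above the table. A tin stands here.
- size_slide_top (a point): Centre of the top face of the size slide's yellow grip: a block 28 mm along mixer x, 20 mm along mixer y, 40 mm tall, its top 104.5 mm above the table. It runs along mixer y on an aluminium track (40 mm wide, 130 mm long, top 64 mm above the table).
- size_slide (a joint): Position of the size slide, m: 0 = small-tin end stop (small dot, towards the turntable), 0.08 = large-tin end stop (big dot, mixer +y). Friction of about 1.5 N; stays where it is left.
- mark_small (a point): Small white dot (12 mm wide) painted on the console 42 mm from the track's centre line, level with the grip's centre when it is at the small-tin stop.
- mark_large (a point): Big white dot (26 mm wide) painted on the console 42 mm from the track's centre line, level with the grip's centre when it is at the large-tin stop.
- start_button_top (a point): Centre of the top face of the round green start button, 28 mm wide, in a grey collar 44 mm wide; top 72 mm above the table, 10 mm above the collar. Pressed straight down.
- start_button (a joint): How far the start button is pressed, m: 0 = up, 0.006 = fully down (about 5 N); springs back.
- large_tin: Large paint tin, orange label, 106 mm wide, 120 mm tall. Origin at the centre of its underside. Stands on the turntable or on the board.
- small_tin: Small paint tin, blue label, 70 mm wide, 72 mm tall. Origin at the centre of its underside. Stands on the turntable or on the board.
- offcut: Fixed wooden board 160 x 160 x 18 mm on which the tin that is not on the mixer stands. Origin at the centre of its underside.
- red_tray: Loose red painted wooden tray 240 x 180 x 50 mm. Origin at the centre of its underside. Leave alone.
- tape_roll: Loose yellow roll of tape lying flat, 100 mm wide, 38 mm tall. Origin at the centre of its underside. Leave alone.
- brush_pot: Loose pot of red paint, 80 mm wide, 85 mm tall, with a brush handle rising to about 175 mm. Origin at the centre of its underside. Leave alone.

How it is judged:
By the outcome, as a careful person would: the job done as asked, in the order asked, and still so for the second after the job is handed in, with the robot touching nothing.
It also fails if it takes over 40 s, if anything falls off the work surface, if the arm or the gripper's body presses on something with over 40 N, if the wrist force passes 120 N, or if a joint passes its speed limit or range.

## Working session

There is one attempt and no reset: what is moved stays moved. The work goes in short steps, Python scripts to look and compute and a tool call to move; the robot and the scene stay as the last step left them, time stands still between calls to the robot, and variables do not carry over. Pictures are saved under pics/ and viewed, at most 13 in all, crops included, and the job is handed in when it is done.

Besides the shell and the picture viewer there is one more tool, called by a JSON object that holds its "api" and its "payload", one argument or row to a line. jog_arm: Moves the arm, as the interface text tells. Its arguments: {"type":"object","properties":{"plan":{"type":"array"},"squeeze":{"type":"number"}},"required":["plan"]}

```bash
mkdir -p pics; cat > h.py <<'E'
import numpy as np, cv2, pickle
from bench import status, camera, order
def save(n,c): cv2.imwrite(f'pics/{n}.png',c['image'][:,:,::-1]); pickle.dump(c,open(f'pics/{n}.pkl','wb'))
def cast(c,u,v,z):
    T=c['world_from_camera'];d=T[:3,:3]@np.array([(u-c['cx'])/c['fx'],(v-c['cy'])/c['fy'],1]);o=T[:3,3]
    return o+d*(z-o[2])/d[2]
def pt(c,u,v):
    z=c['z_map'][int(v),int(u)];T=c['world_from_camera']
    return T[:3,:3]@(z*np.array([(u-c['cx'])/c['fx'],(v-c['cy'])/c['fy'],1]))+T[:3,3]
E
python3 - <<'E'
from h import *
s=status.read_state();print(s['time'],s['ee_pos'],s['eef_rot'],s['width'],s['ft_force'])
for n in('top','scene'):
    c=camera(n);save(n,c);print(c['world_from_camera'].round(3).tolist(),c['fx'])
E
```

```text
0.0 [ 0.26309047 -0.56645226  0.19416604] [ 9.76455010e-01  2.15720038e-01 -1.81202574e-04 -6.67216447e-04] 0.08678445023949725 [-0.30588749 -0.13870445  0.06287352]
[[-0.001, -0.997, 0.071, 0.406], [-1.0, 0.002, 0.0, -0.023], [-0.0, -0.071, -0.997, 1.595], [0.0, 0.0, 0.0, 1.0]] 472.7759322771229
[[0.245, 0.61, -0.754, 1.592], [0.97, -0.163, 0.183, -0.267], [-0.012, -0.776, -0.631, 0.981], [0.0, 0.0, 0.0, 1.0]] 486.5095623855782
```

View pics/top.png

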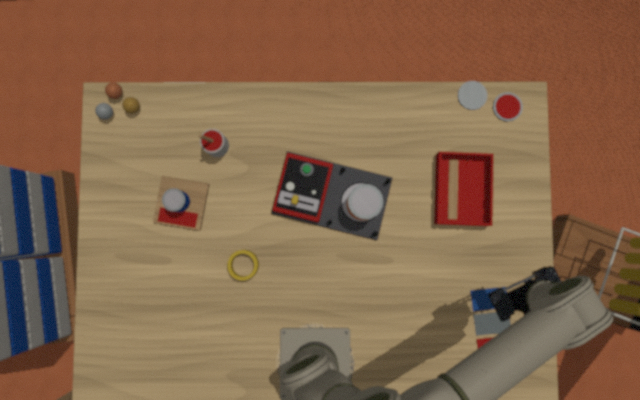

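View pics/scene.png

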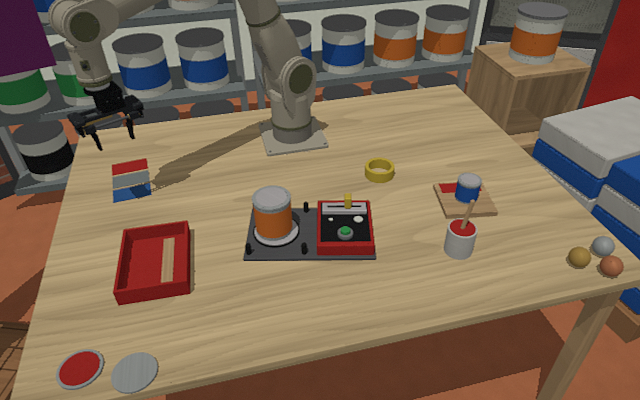

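The large tin (orange) is on the turntable, so the slide must go to the big dot. In the top view the yellow grip is at about (295,201), green button (307,170), big dot (290,186), small dot (313,192). In the scene view the grip is at about (348,201) and the button at (345,232).

```bash
cat > m.py <<'E'
from h import *
T=pickle.load(open('pics/top.pkl','rb'));S=pickle.load(open('pics/scene.pkl','rb'))
def blobs(c,lo,hi,x0,y0,x1,y1):
    m=cv2.inRange(cv2.cvtColor(c['image'],cv2.COLOR_RGB2HSV),lo,hi)
    k=np.zeros_like(m);k[y0:y1,x0:x1]=m[y0:y1,x0:x1]
    n,_,st,ce=cv2.connectedComponentsWithStats(k)
    return [(st[i].tolist(),ce[i].round(1).tolist()) for i in range(1,n) if st[i,4]>5]
Y=((18,120,90),(34,255,255));G=((45,90,60),(85,255,255));W=((0,0,170),(179,50,255))
def tri(a,b):
    P=[]
    for c,(u,v) in((T,a),(S,b)):
        M=c['world_from_camera'];d=M[:3,:3]@np.array([(u-c['cx'])/c['fx'],(v-c['cy'])/c['fy'],1]);P.append((M[:3,3],d/np.linalg.norm(d)))
    (o,d),(p,e)=P
    t=np.linalg.lstsq(np.c_[d,-e],p-o,rcond=None)[0]
    return ((o+d*t[0]+p+e*t[1])/2).round(4),np.linalg.norm(o+d*t[0]-p-e*t[1]).round(4)
if __name__=='__main__':
    for n,c,b in(('T',T,(270,150,335,225)),('S',S,(315,185,378,250))):
        for k,q in(('Y',Y),('G',G),('W',W)):
            for st,ce in blobs(c,*q,*b): print(n,k,st,ce,pt(c,*ce).round(3))
    a=cv2.resize(T['image'][145:245,262:402],None,fx=4,fy=4,interpolation=2)
    b=cv2.resize(S['image'][180:260,240:380],None,fx=4,fy=4,interpolation=2)
    cv2.imwrite('pics/z.png',np.vstack([a,b])[:600,:,::-1]) if a.shape[0]+b.shape[0]<=600 else cv2.imwrite('pics/z.png',cv2.resize(np.vstack([a,b]),(466,600))[:,:,::-1])
E
python3 m.py
```

```text
T Y [291, 196, 7, 8, 45] [294.4, 199.4] [0.532 0.061 0.111]
T G [303, 165, 8, 8, 47] [306.3, 168.7] [0.634 0.025 0.076]
S Y [344, 193, 7, 16, 100] [347.3, 200.2] [0.548 0.058 0.098]
S G [341, 226, 9, 9, 73] [345.0, 230.0] [0.642 0.024 0.072]
S W [347, 210, 19, 1, 19] [356.0, 210.0] [0.556 0.083 0.062]
S W [354, 216, 9, 6, 34] [357.9, 218.5] [0.586 0.08  0.054]
S W [329, 218, 4, 2, 7] [330.3, 218.6] [0.566 0.002 0.054]
```

View pics/z.png

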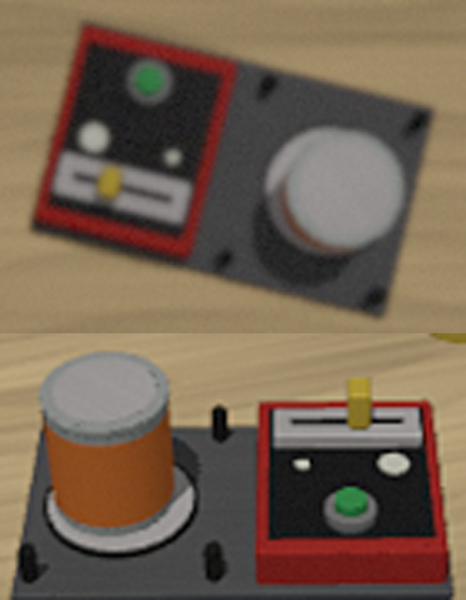

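The zoom confirms the orange large tin on the turntable. The slide is between the stops, about 3 cm short of the big-dot end (big dot at world ≈(0.586,0.080), small at (0.566,0.002)). I'll move to a hover, shut the fingers, and refine from there.

{"api": "jog_arm", "payload": {
  "plan": [
    [0, 0, -0.1, 20, -20, -40, -1],
    [0, 0, -0.2, 55, -50, -55, -1],
    [0, 0, -0.3, 95, -85, -55, -1],
    [0, 0, -0.4, 135, -120, -55, -1],
    [0, 0, -0.5, 175, -155, -55, -1],
    [0, 0, -0.6, 210, -185, -55, -1],
    [0, 0, -0.7, 250, -220, -55, -1],
    [0, 0, -0.8, 290, -255, -55, -1],
    [0, 0, -0.88, 330, -290, -55, -1],
    [0, 0, -0.88, 370, -325, -55, -1],
    [0, 0, -0.88, 410, -360, -55, -1],
    [0, 0, -0.88, 450, -390, -55, -1]
  ]
}}

```text
time: 1.3
ee_pos: [0.4977, -0.0406, 0.25]
eef_rot: [0.792, 0.611, -0.0, 0.0]
ft_force: [0.8, -1.0, 0.3]
width: 0.0024
grip_force: 0.0
```

```bash
cat > w.py <<'E'
from h import *
from scipy.spatial.transform import Rotation as R
import sys
def wrist(n):
    s=status.read_state();c=camera('wrist');M=np.eye(4);M[:3,:3]=R.from_quat(s['eef_rot']).as_matrix();M[:3,3]=s['ee_pos']
    c['world_from_camera']=M@c['mount'];save(n,c);print(s['time'],s['ee_pos'],R.from_quat(s['eef_rot']).as_matrix()[:2].round(3).tolist(),s['ft_force'].round(1) if hasattr(s['ft_force'],'round') else s['ft_force'],s['width']);return c
if __name__=='__main__':
    import m
    c=wrist(sys.argv[1])
    for k,q in(('Y',m.Y),('G',m.G),('W',m.W)):
        for st,ce in m.blobs(c,*q,0,0,640,400):
            if st[4]>60: print(k,st,ce,pt(c,*ce).round(4))
E
python3 w.py w1
```

```text
1.3 [ 0.49766918 -0.04061164  0.25001715] [[0.253, 0.967, 0.0], [0.967, -0.253, -0.001]] [ 0.8 -1.   0.3] 0.0023874409767851647
Y [73, 0, 84, 23, 1201] [118.1, 7.8] [0.329  0.192  0.0398]
Y [316, 50, 28, 34, 582] [329.9, 66.8] [0.5365 0.0681 0.1058]
Y [295, 267, 7, 56, 240] [297.8, 294.5] [ 0.5007 -0.0067  0.3679]
Y [338, 267, 7, 56, 242] [341.3, 295.0] [ 0.5116 -0.0099  0.3677]
Y [113, 334, 352, 21, 5934] [301.6, 345.7] [ 0.4997 -0.0155  0.3762]
G [416, 64, 26, 28, 522] [428.7, 78.5] [0.5182 0.0375 0.4404]
W [311, 14, 38, 128, 2966] [329.7, 76.3] [0.5343 0.0599 0.1048]
W [355, 27, 25, 31, 576] [366.9, 41.9] [0.5851 0.0874 0.0516]
W [360, 111, 11, 14, 120] [364.6, 117.3] [0.5654 0.0095 0.0516]
W [342, 189, 71, 63, 1819] [382.2, 225.3] [ 0.5547 -0.1135  0.0871]
```

View pics/w1.png

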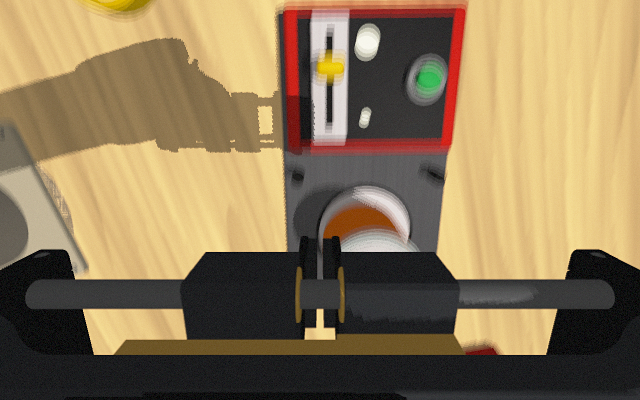

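The wrist view (blurred, arm still moving) shows the grip at (330,67), big dot (367,42), and button (428,78). Next: settle above the pre-push place and look again.

{"api": "jog_arm", "payload": {
  "plan": [
    [0, 0, 0, 25, 4, 0, -1],
    [0, 0, 0, 50, 7, 0, -1],
    [0, 0, 0, 50, 7, 0, -1],
    [0, 0, 0, 50, 7, 0, -1],
    [0, 0, 0, 50, 7, 0, -1]
  ]
}}

```text
time: 1.85
ee_pos: [0.5167, 0.0029, 0.2497]
eef_rot: [0.792, 0.611, -0.0, 0.0]
ft_force: [-0.1, -0.8, -0.3]
width: 0.0006
grip_force: 0.0
```

```bash
python3 w.py w2
```

```text
1.85 [0.51667257 0.00291417 0.24971899] [[0.254, 0.967, -0.0], [0.967, -0.254, -0.0]] [-0.1 -0.8 -0.3] 0.0006053838853228057
Y [52, 0, 108, 65, 3769] [109.3, 31.3] [0.3092 0.2294 0.0026]
Y [308, 112, 27, 21, 525] [321.0, 121.6] [0.5342 0.0641 0.1068]
Y [301, 267, 5, 56, 219] [302.6, 294.3] [0.5212 0.0368 0.3681]
Y [334, 267, 5, 56, 220] [336.4, 294.1] [0.5296 0.0346 0.368 ]
Y [108, 334, 353, 21, 5921] [296.0, 345.7] [0.5176 0.0283 0.376 ]
G [404, 117, 26, 25, 512] [416.2, 128.7] [0.6353 0.0275 0.0713]
W [303, 70, 36, 115, 2290] [324.2, 123.9] [0.5367 0.061  0.1048]
W [347, 81, 22, 24, 425] [357.5, 92.7] [0.5822 0.0818 0.0526]
W [352, 158, 9, 10, 73] [356.0, 162.1] [0.5627 0.0041 0.0523]
W [346, 227, 52, 25, 553] [374.4, 237.5] [ 0.566 -0.114  0.02 ]
W [315, 328, 17, 12, 156] [324.2, 333.1] [ 0.4797 -0.1571  0.1401]
```

View pics/w2.png

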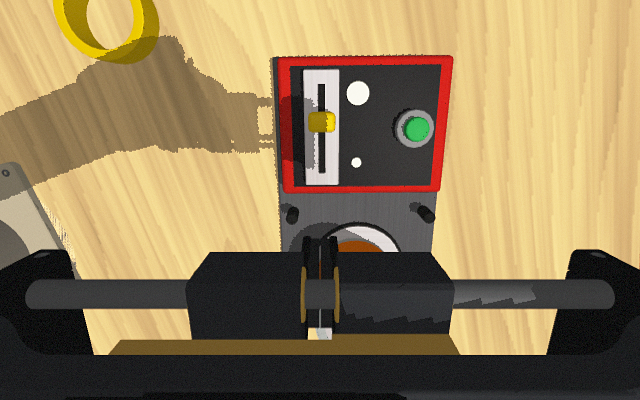

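Settled view: grip at (321,122), big dot (357,93), small dot (356,162), button (416,129). The grip is 63 mm ahead of the TCP along tool x and 29 mm short of the big-dot stop. Descending behind it now.

{"api": "jog_arm", "payload": {
  "plan": [
    [0, 0, 0, 12, 1, 0, -1],
    [0, 0, 0, 24, 2, 20, -1],
    [0, 0, 0, 24, 2, 60, -1],
    [0, 0, 0, 24, 2, 100, -1],
    [0, 0, 0, 24, 2, 140, -1],
    [0, 0, 0, 24, 2, 160, -1],
    [0, 0, 0, 24, 2, 170, -1],
    [0, 0, 0, 24, 2, 170, -1],
    [0, 0, 0, 24, 2, 170, -1],
    [0, 0, 0, 24, 2, 170, -1]
  ]
}}

```text
time: 2.9
ee_pos: [0.526, 0.0269, 0.0814]
eef_rot: [0.792, 0.611, 0.001, 0.001]
ft_force: [0.1, 0.4, -0.4]
width: 0.0004
grip_force: 0.0
```

{"api": "jog_arm", "payload": {
  "plan": [
    [0, 0, 0, 5, 0, 0, -1],
    [0, 0, 0, 10, 0, 0, -1],
    [0, 0, 0, 15, 0, 0, -1],
    [0, 0, 0, 20, 0, 0, -1],
    [0, 0, 0, 24, 0, 0, -1],
    [0, 0, 0, 28, 0, 0, -1],
    [0, 0, 0, 32, 0, 0, -1],
    [0, 0, 0, 36, 0, 0, -1],
    [0, 0, 0, 40, 0, 0, -1],
    [0, 0, 0, 42, 0, 0, -1],
    [0, 0, 0, 42, 0, 0, -1],
    [0, 0, 0, 42, 0, 0, -1]
  ]
}}

```text
time: 4.1
ee_pos: [0.5356, 0.0673, 0.0799]
eef_rot: [0.792, 0.611, -0.0, 0.0]
ft_force: [0.6, 0.6, -0.3]
width: 0.0002
grip_force: 0.0
```

```bash
python3 w.py w3
```

```text
4.1 [0.53557654 0.06726908 0.07991296] [[0.253, 0.967, -0.0], [0.967, -0.253, -0.0]] [ 0.6  0.6 -0.3] 0.00017066932288350908
Y [0, 0, 66, 130, 6614] [28.5, 67.3] [0.3707 0.2187 0.0352]
Y [295, 221, 49, 52, 902] [319.3, 234.2] [0.5368 0.0727 0.0909]
Y [300, 267, 6, 56, 229] [302.6, 294.6] [0.54   0.1011 0.1983]
Y [334, 267, 6, 56, 242] [336.5, 294.7] [0.5485 0.0993 0.199 ]
Y [108, 334, 352, 21, 5891] [296.1, 345.7] [0.5363 0.0924 0.2058]
G [453, 226, 46, 42, 1431] [475.8, 246.2] [0.6345 0.03   0.0724]
W [310, 165, 32, 55, 955] [329.5, 187.5] [0.549  0.0925 0.0645]
W [361, 168, 37, 36, 1023] [379.0, 185.5] [0.5823 0.0823 0.0532]
W [445, 217, 49, 38, 344] [466.7, 226.3] [0.6342 0.0409 0.0623]
```

{"api": "jog_arm", "payload": {
  "plan": [
    [0, 0, 0, 2, 0, 0, -1],
    [0, 0, 0, 4, 0, 0, -1],
    [0, 0, 0, 6, 0, 0, -1],
    [0, 0, 0, 8, 0, 0, -1],
    [0, 0, 0, 8, 0, 0, -1],
    [0, 0, 0, 8, 0, 0, -1]
  ]
}}

```text
time: 4.75
ee_pos: [0.5376, 0.0752, 0.0799]
eef_rot: [0.792, 0.611, -0.0, 0.0]
ft_force: [-1.1, 0.4, -0.4]
width: 0.0003
grip_force: 0.0
```

{"api": "jog_arm", "payload": {
  "plan": [
    [0, 0, 0, 2, 0, 0, -1],
    [0, 0, 0, 4, 0, 0, -1],
    [0, 0, 0, 4, 0, 0, -1],
    [0, 0, 0, 4, 0, 0, -1]
  ]
}}

```text
time: 5.15
ee_pos: [0.5386, 0.0791, 0.08]
eef_rot: [0.792, 0.611, -0.0, 0.0]
ft_force: [1.1, 0.3, -0.3]
width: 0.0006
grip_force: 0.0
```

```bash
python3 w.py w4
```

```text
5.15 [0.53863596 0.07910284 0.07995068] [[0.253, 0.967, 0.0], [0.967, -0.253, -0.0]] [ 1.1  0.3 -0.3] 0.000631860792951727
Y [0, 9, 70, 138, 6749] [30.9, 82.2] [0.3714 0.2212 0.0364]
Y [319, 239, 2, 40, 79] [319.5, 258.6] [0.5412 0.0889 0.1318]
Y [301, 267, 5, 56, 225] [302.7, 294.7] [0.5429 0.1126 0.198 ]
Y [334, 267, 6, 56, 238] [336.4, 294.7] [0.5513 0.11   0.1974]
Y [108, 334, 352, 21, 5892] [296.2, 345.7] [0.5395 0.1045 0.2062]
G [451, 242, 45, 38, 1344] [473.3, 261.6] [0.6344 0.031  0.0727]
W [310, 172, 32, 48, 1060] [327.1, 192.0] [0.5497 0.1019 0.0652]
W [360, 186, 37, 34, 976] [378.3, 202.3] [0.5825 0.0819 0.0524]
W [445, 233, 43, 29, 226] [465.5, 240.4] [0.635  0.0425 0.0626]
W [308, 328, 24, 9, 214] [319.5, 332.0] [ 0.5166 -0.0045  0.0642]
```

View pics/w4.png

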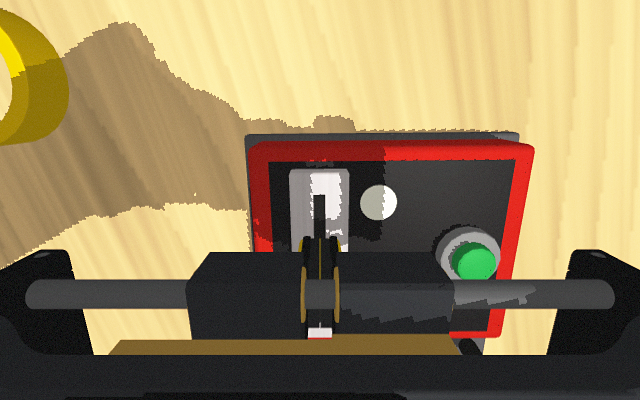

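The wrist view doesn't show the grip ahead of the fingers: only the empty slot at (320,215) and thin yellow slivers by the fingers at (302/338,245). I'll check from the other cameras.

```bash
python3 - <<'E'
from h import *
import m
print(pickle.load(open('pics/w4.pkl','rb'))['mount'].round(3).tolist())
a=camera('top');save('top2',a);b=camera('scene');save('scene2',b)
for n,c,bx in(('T',a,(270,150,335,225)),('S',b,(315,185,378,250))):
    for st,ce in m.blobs(c,*m.Y,*bx): print(n,st,ce,pt(c,*ce).round(3))
w3=cv2.resize(pickle.load(open('pics/w3.pkl','rb'))['image'][150:300,250:400],(400,300))
A=cv2.resize(a['image'][145:225,265:345],(400,300));B=cv2.resize(b['image'][160:250,300:420],(400,300))
W=cv2.resize(pickle.load(open('pics/w4.pkl','rb'))['image'][150:300,250:400],(400,300))
cv2.imwrite('pics/z2.png',np.vstack([np.hstack([A,B]),np.hstack([w3,W])])[:,:,::-1])
E
```

```text
[[-0.001, -0.957, -0.29, 0.081], [1.0, -0.001, -0.001, 0.0], [0.0, -0.29, 0.957, -0.19], [0.0, 0.0, 0.0, 1.0]]
S [344, 194, 8, 15, 90] [347.5, 201.1] [0.548 0.059 0.094]
```

View pics/z2.png

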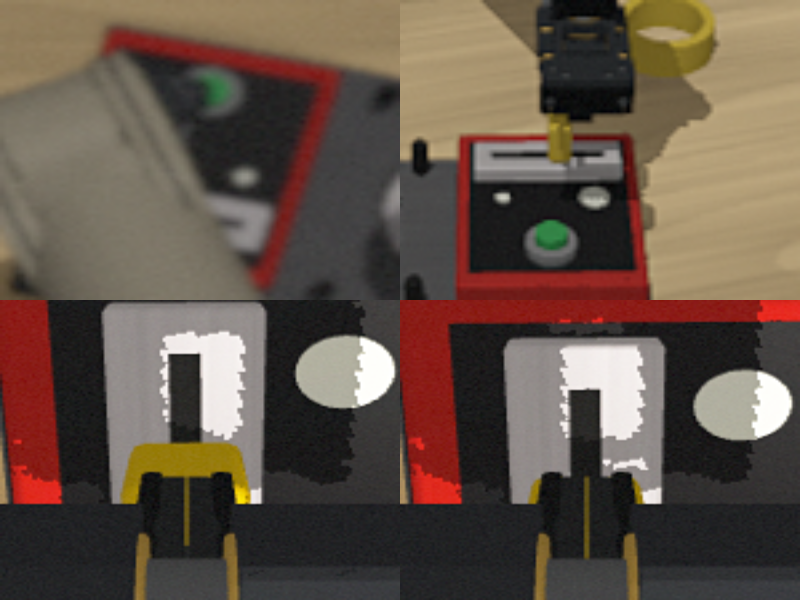

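```bash
python3 - <<'E'
from h import *
s=status.read_state();print(s['ee_pos'],s['time'],s['joint_torque'],s['torque'])
S=pickle.load(open('pics/scene2.pkl','rb'));
def proj(c,p):
    q=np.linalg.inv(c['world_from_camera'])@np.r_[p,1];return c['fx']*q[0]/q[2]+c['cx'],c['fy']*q[1]/q[2]+c['cy']
print('tcp',proj(S,s['ee_pos']),'grip',proj(S,[.534,.0635,.1045]))
S0=pickle.load(open('pics/scene.pkl','rb'))
print(np.abs(S['world_from_camera']-S0['world_from_camera']).max())
for u in(330,340,347,355,360,365):
    print(u,[pt(S,u,v).round(3).tolist() for v in(180,190,196,202)])
for n in('w3','w4'):
    c=pickle.load(open(f'pics/{n}.pkl','rb'));print(n)
    for u,v in((320,225),(320,240),(320,248),(320,260),(300,245),(320,205)):print(u,v,c['image'][v,u],pt(c,u,v).round(4))
E
```

```text
[0.53860925 0.0789254  0.07992323] 5.3 [-5.23687480e-02 -5.05693281e+01 -7.31278315e+00 -3.48975885e+01
 -6.12737448e-02 -1.66802458e-02  1.16499859e-04] [-0.03794592 -0.09217372 -0.0094259 ]
tcp (np.float64(353.142095179613), np.float64(201.76008611754654)) grip (np.float64(347.81551135544083), np.float64(195.0850357204026))
0.0
330 [[0.314, 0.068, 0.0], [0.363, 0.055, -0.003], [0.398, 0.046, 0.001], [0.503, 0.018, 0.064]]
340 [[0.329, 0.099, 0.006], [0.377, 0.085, 0.002], [0.408, 0.077, 0.002], [0.512, 0.047, 0.065]]
347 [[0.613, 0.036, 0.221], [0.615, 0.035, 0.19], [0.543, 0.058, 0.109], [0.546, 0.058, 0.089]]
355 [[0.619, 0.055, 0.222], [0.621, 0.056, 0.19], [0.419, 0.124, 0.0], [0.524, 0.09, 0.065]]
360 [[0.623, 0.068, 0.222], [0.627, 0.068, 0.192], [0.421, 0.14, -0.001], [0.529, 0.103, 0.067]]
365 [[0.625, 0.081, 0.221], [0.629, 0.081, 0.191], [0.428, 0.155, 0.001], [0.528, 0.12, 0.062]]
w3
320 225 [154 125  13] [0.5374 0.0731 0.0769]
320 240 [96 85 16] [0.5384 0.0771 0.11  ]
320 248 [104  86  17] [0.5385 0.0777 0.1215]
320 260 [106  89  27] [0.5382 0.0765 0.1321]
300 245 [167 137   5] [0.526  0.0744 0.104 ]
320 205 [44 43 41] [0.5399 0.0829 0.0663]
w4
320 225 [29 26 23] [0.5392 0.0803 0.0644]
320 240 [97 83 29] [0.5414 0.0889 0.1101]
320 248 [93 80 21] [0.5415 0.0891 0.1207]
320 260 [97 82 23] [0.5411 0.0877 0.131 ]
300 245 [147 119   0] [0.5243 0.075  0.0776]
320 205 [40 42 36] [0.5429 0.0943 0.065 ]
```

```bash
python3 - <<'E'
from h import *
def proj(c,p):
    q=np.linalg.inv(c['world_from_camera'])@np.r_[p,1];return (c['fx']*q[0]/q[2]+c['cx']).round(1),(c['fy']*q[1]/q[2]+c['cy']).round(1)
c=pickle.load(open('pics/scene.pkl','rb'));print('tcp0',proj(c,[.2631,-.5665,.1942]))
# lowest dark gripper points around the open fingers
P=[];T=c['world_from_camera']
for u in range(70,150):
    for v in range(95,160):
        if c['z_map'][v,u]>0:
            p=pt(c,u,v)
            if p[2]>.12 and np.hypot(p[0]-.263,p[1]+.5665)<.15:P.append([*p,u,v])
P=np.array(P);P=P[P[:,2].argsort()];print(P[:12].round(3))
c=pickle.load(open('pics/w4.pkl','rb'));print(c['fx'])
for u in(314,326):
    for v in range(228,250,2):print(u,v,c['image'][v,u],pt(c,u,v).round(4))
E
```

```text
tcp0 (np.float64(118.7), np.float64(150.8))
[[  0.29   -0.607   0.22  101.    150.   ]
 [  0.29   -0.609   0.221 100.    150.   ]
 [  0.25   -0.519   0.223 133.    138.   ]
 [  0.291  -0.603   0.224 102.    149.   ]
 [  0.291  -0.605   0.224 101.    149.   ]
 [  0.245  -0.525   0.224 131.    137.   ]
 [  0.285  -0.606   0.224 101.    148.   ]
 [  0.239  -0.528   0.224 130.    136.   ]
 [  0.255  -0.513   0.225 135.    138.   ]
 [  0.254  -0.516   0.225 134.    138.   ]
 [  0.247  -0.522   0.225 132.    137.   ]
 [  0.291  -0.611   0.225  99.    149.   ]]
320.85983317935506
314 228 [30 30 26] [0.5347 0.0793 0.0649]
314 230 [39 37 35] [0.5343 0.078  0.065 ]
314 232 [33 33 30] [0.534  0.0766 0.0653]
314 234 [29 29 28] [0.5335 0.0749 0.0644]
314 236 [36 39 37] [0.5333 0.0739 0.0656]
314 238 [26 29 23] [0.5328 0.0723 0.0651]
314 240 [26 24 29] [0.5385 0.0904 0.1118]
314 242 [22 26 29] [0.5384 0.0898 0.113 ]
314 244 [24 27 25] [0.5385 0.0901 0.1162]
314 246 [30 31 29] [0.5384 0.0898 0.118 ]
314 248 [29 28 30] [0.5385 0.0899 0.1208]
326 228 [148 143 140] [0.5427 0.0774 0.0653]
326 230 [255 248 248] [0.5423 0.0756 0.0642]
326 232 [141 134 135] [0.542  0.0744 0.065 ]
326 234 [148 143 138] [0.5416 0.073  0.065 ]
326 236 [154 145 146] [0.5412 0.0713 0.0643]
326 238 [78 77 79] [0.5413 0.0722 0.0699]
326 240 [23 28 29] [0.5446 0.0881 0.1102]
326 242 [31 33 29] [0.5446 0.0882 0.1131]
326 244 [28 31 31] [0.5444 0.088  0.115 ]
326 246 [28 26 30] [0.5444 0.088  0.1175]
326 248 [23 28 30] [0.5445 0.0884 0.1208]
```

Two views agree that the physical fingertips end about 28 mm above the reported TCP (tip at z≈0.109 with TCP at 0.080). The fingers passed just over the grip, so the slide hasn't moved. I'll go back and descend 28 mm lower.

{"api": "jog_arm", "payload": {
  "plan": [
    [0, 0, 0, 0, 0, -15, -1],
    [0, 0, 0, -20, 0, -20, -1],
    [0, 0, 0, -54, 0, -20, -1],
    [0, 0, 0, -54, 0, -20, -1],
    [0, 0, 0, -54, 0, -10, -1],
    [0, 0, 0, -54, 0, 5, -1],
    [0, 0, 0, -54, 0, 15, -1],
    [0, 0, 0, -54, 0, 22, -1],
    [0, 0, 0, -54, 0, 28, -1],
    [0, 0, 0, -54, 0, 28, -1],
    [0, 0, 0, -54, 0, 28, -1]
  ]
}}

```text
time: 6.4
ee_pos: [0.5251, 0.027, 0.052]
eef_rot: [0.791, 0.611, 0.0, -0.0]
ft_force: [0.3, -0.4, -0.2]
width: 0.0011
grip_force: 0.0
```

```bash
python3 - <<'E'
from w import *
import m
c=wrist('w5')
for v in range(228,250,3):print(v,c['image'][v,314],pt(c,314,v).round(4))
for st,ce in m.blobs(c,*m.Y,250,100,400,265):print(st,ce,pt(c,*ce))
E
```

```text
6.4 [0.52508928 0.0269953  0.05202029] [[0.253, 0.967, 0.0], [0.967, -0.253, 0.0]] [ 0.3 -0.4 -0.2] 0.0011164933813131866
228 [24 26 28] [0.5245 0.0379 0.0652]
231 [22 23 17] [0.5241 0.0363 0.0658]
234 [25 27 24] [0.5236 0.0343 0.0654]
237 [27 25 23] [0.523  0.0323 0.0649]
240 [21 23 25] [0.5248 0.0379 0.0828]
243 [30 32 34] [0.5248 0.0377 0.0863]
246 [24 26 26] [0.5248 0.0375 0.0896]
249 [26 27 30] [0.5248 0.0372 0.0927]
[289, 167, 61, 56, 3106] [319.0, 195.5] [0.53540194 0.06736806 0.10484378]
```

View pics/w5.png

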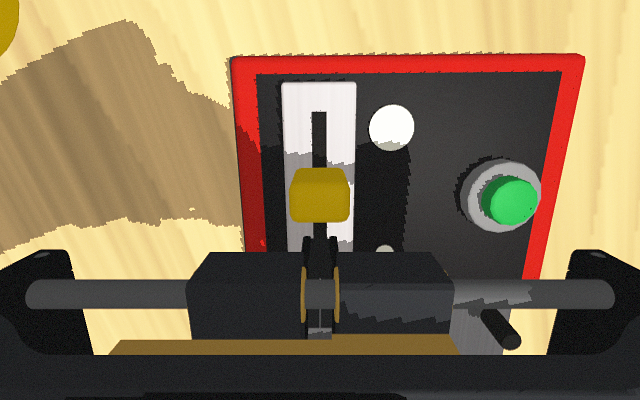

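The grip (319,195) is now ahead of the fingertips (320,240), unmoved, and the tips are at z≈0.081. Pushing.

{"api": "jog_arm", "payload": {
  "plan": [
    [0, 0, 0, 6, 0, 0, -1],
    [0, 0, 0, 12, 0, 0, -1],
    [0, 0, 0, 16, 0, 0, -1],
    [0, 0, 0, 20, 0, 0, -1],
    [0, 0, 0, 24, 0, 0, -1],
    [0, 0, 0, 28, 0, 0, -1],
    [0, 0, 0, 32, 0, 0, -1],
    [0, 0, 0, 36, 0, 0, -1],
    [0, 0, 0, 40, 0, 0, -1],
    [0, 0, 0, 43, 0, 0, -1],
    [0, 0, 0, 46, 0, 0, -1],
    [0, 0, 0, 46, 0, 0, -1]
  ]
}}

```text
time: 7.65
ee_pos: [0.5364, 0.0708, 0.0519]
eef_rot: [0.792, 0.611, -0.001, 0.0]
ft_force: [-2.7, -4.3, 1.9]
width: 0.0006
grip_force: 2.1
```

{"api": "jog_arm", "payload": {
  "plan": [
    [0, 0, 0, 1, 0, 0, -1],
    [0, 0, 0, 2, 0, 0, -1],
    [0, 0, 0, 3, 0, 0, -1],
    [0, 0, 0, 3, 0, 0, -1]
  ]
}}

```text
time: 8.05
ee_pos: [0.5365, 0.071, 0.0519]
eef_rot: [0.792, 0.61, -0.002, 0.001]
ft_force: [-7.6, -12.2, 8.8]
width: 0.0005
grip_force: 6.8
```

The force rose to about 14 N with no further motion, so the slide is at its stop. Backing off and rising to look.

{"api": "jog_arm", "payload": {
  "plan": [
    [0, 0, 0, -10, 0, 0, -1],
    [0, 0, 0, -25, 0, 0, -1],
    [0, 0, 0, -25, 0, -25, -1],
    [0, 0, 0, -25, 0, -65, -1],
    [0, 0, 0, -25, 0, -90, -1],
    [0, 0, 0, -25, 0, -90, -1],
    [0, 0, 0, -25, 0, -90, -1]
  ]
}}

```text
time: 8.75
ee_pos: [0.5313, 0.0502, 0.142]
eef_rot: [0.792, 0.611, 0.001, 0.0]
ft_force: [-0.7, -0.1, -0.5]
width: 0.0001
grip_force: 0.0
```

```bash
python3 w.py w6
```

```text
8.75 [0.53131326 0.05016117 0.14203791] [[0.253, 0.967, 0.001], [0.967, -0.253, 0.0]] [-0.7 -0.1 -0.5] 0.00014613934503746495
Y [0, 0, 111, 106, 7245] [55.1, 55.5] [0.3213 0.2342 0.0022]
Y [299, 140, 39, 33, 1173] [318.3, 156.0] [0.5419 0.0941 0.104 ]
Y [301, 267, 5, 56, 226] [302.7, 294.8] [0.5356 0.0841 0.2609]
Y [334, 267, 6, 56, 234] [336.4, 294.6] [0.5438 0.0811 0.2595]
Y [108, 334, 353, 21, 5894] [296.3, 345.8] [0.5317 0.0748 0.2675]
G [427, 181, 35, 33, 891] [444.1, 196.9] [0.634  0.0296 0.0739]
W [295, 121, 20, 8, 112] [304.2, 124.0] [0.5358 0.1164 0.0646]
W [352, 134, 30, 30, 719] [366.6, 148.7] [0.582  0.0819 0.052 ]
W [296, 159, 17, 26, 217] [301.9, 175.2] [0.5225 0.0758 0.0638]
W [420, 173, 46, 35, 286] [440.5, 183.0] [0.6345 0.0405 0.0685]
W [297, 204, 18, 48, 608] [305.3, 222.2] [0.5141 0.0343 0.065 ]
W [324, 205, 18, 47, 577] [332.7, 223.1] [0.5374 0.0269 0.0641]
W [358, 228, 13, 13, 122] [363.8, 234.1] [0.5624 0.0042 0.052 ]
```

View pics/w6.png

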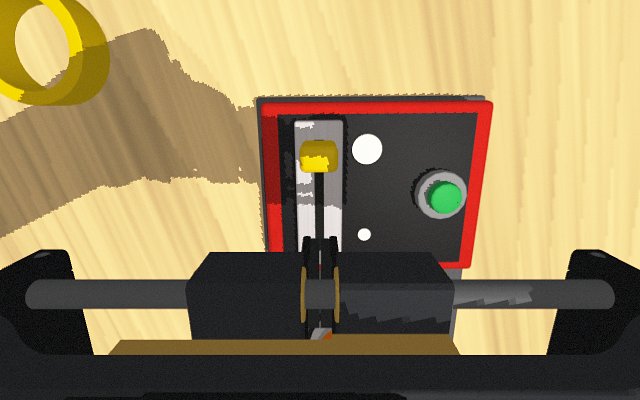

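The grip (318,156) is now level with the big dot (366,149), at world (0.542,0.094), matching the predicted stop. Next, over to the button (444,197), world ≈(0.635,0.0275).

{"api": "jog_arm", "payload": {
  "plan": [
    [0, 0, 0, 2, 40, 0, -1],
    [0, 0, 0, 4, 80, 0, -1],
    [0, 0, 0, 4, 106, 0, -1],
    [0, 0, 0, 4, 106, 0, -1],
    [0, 0, 0, 4, 106, 25, -1],
    [0, 0, 0, 4, 106, 50, -1],
    [0, 0, 0, 4, 106, 70, -1],
    [0, 0, 0, 4, 106, 82, -1],
    [0, 0, 0, 4, 106, 90, -1],
    [0, 0, 0, 4, 106, 90, -1],
    [0, 0, 0, 4, 106, 90, -1]
  ]
}}

```text
time: 9.9
ee_pos: [0.6349, 0.0272, 0.0526]
eef_rot: [0.792, 0.611, 0.0, 0.0]
ft_force: [0.7, -0.0, -0.8]
width: 0.0003
grip_force: 0.0
```

```bash
python3 - <<'E'
from w import *
import m
c=wrist('w7')
for v in range(222,250,2):print(v,c['image'][v,314],pt(c,314,v).round(4))
for st,ce in m.blobs(c,*m.G,250,100,400,265):print(st,ce,pt(c,*ce))
E
```

```text
9.9 [0.63492319 0.0272026  0.05263396] [[0.253, 0.967, 0.001], [0.967, -0.253, 0.0]] [ 0.7 -0.  -0.8] 0.00032952600904215365
222 [ 60 102  71] [0.6349 0.0404 0.0619]
224 [ 20 104  46] [0.6349 0.0403 0.0651]
226 [ 26 108  50] [0.6351 0.0408 0.0696]
228 [ 30 112  53] [0.6351 0.0404 0.0718]
230 [ 33 124  57] [0.6349 0.0397 0.0731]
232 [ 32 126  59] [0.6346 0.0386 0.0732]
234 [ 30 121  53] [0.6343 0.0373 0.073 ]
236 [ 33 121  58] [0.6338 0.0356 0.0717]
238 [30 73 39] [0.6334 0.0343 0.0715]
240 [22 22 25] [0.6553 0.1052 0.2431]
242 [27 29 28] [0.6347 0.0382 0.0863]
244 [30 29 33] [0.6347 0.0379 0.0881]
246 [25 33 29] [0.6347 0.038  0.091 ]
248 [29 31 30] [0.6347 0.0377 0.0926]
[300, 221, 47, 44, 740] [323.9, 234.7] [0.63961358 0.03546455 0.07303176]
```

View pics/w7.png

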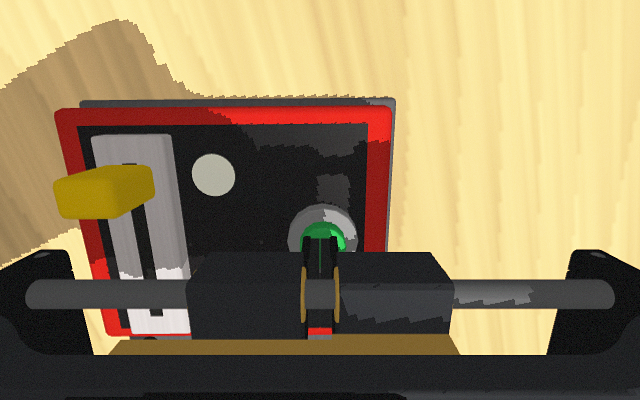

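The fingertips (320,240) are centred over the button (323,235), about 10 mm above it. Pressing.

{"api": "jog_arm", "payload": {
  "plan": [
    [0, 0, 0, 0, 2, 3, -1],
    [0, 0, 0, 0, 2, 6, -1],
    [0, 0, 0, 0, 2, 9, -1],
    [0, 0, 0, 0, 2, 11, -1],
    [0, 0, 0, 0, 2, 13, -1],
    [0, 0, 0, 0, 2, 15, -1],
    [0, 0, 0, 0, 2, 16, -1],
    [0, 0, 0, 0, 2, 16, -1],
    [0, 0, 0, 0, 2, 16, -1]
  ]
}}

```text
time: 10.85
ee_pos: [0.6371, 0.0264, 0.0386]
eef_rot: [0.792, 0.611, 0.0, 0.001]
ft_force: [-9.2, -1.8, 23.9]
width: 0.0006
grip_force: 11.8
```

The push is at 24 N, well past the button's 5 N, and stalled, so the button is bottomed. Releasing and retreating up.

{"api": "jog_arm", "payload": {
  "plan": [
    [0, 0, 0, 0, 0, -5, -1],
    [0, 0, 0, 0, 0, -15, -1],
    [0, 0, 0, 0, 0, -40, -1],
    [0, 0, 0, 0, 0, -80, -1],
    [0, 0, 0, 0, 0, -120, -1],
    [0, 0, 0, -30, 0, -150, -1],
    [0, 0, 0, -30, 0, -150, -1],
    [0, 0, 0, -30, 0, -150, -1]
  ]
}}

```text
time: 11.65
ee_pos: [0.6289, -0.0031, 0.1862]
eef_rot: [0.792, 0.611, 0.0, 0.0]
ft_force: [0.6, 0.8, 0.5]
width: 0.0006
grip_force: 0.0
```

```bash
python3 w.py w8; python3 - <<'E'
from h import *
import m
c=camera('scene');save('scene3',c)
a=pickle.load(open('pics/scene.pkl','rb'))
for k,q in(('Y',m.Y),('G',m.G)):
    for st,ce in m.blobs(c,*q,315,185,378,250): print(k,st,ce,pt(c,*ce).round(3))
d=(cv2.absdiff(a['image'],c['image']).max(2)>60).astype(np.uint8)
n,_,st,ce=cv2.connectedComponentsWithStats(d);print([(s.tolist()) for s in st[1:] if s[4]>15])
E
```

```text
11.65 [ 0.62887472 -0.00314687  0.1861769 ] [[0.255, 0.967, 0.0], [0.967, -0.255, -0.0]] [0.6 0.8 0.5] 0.0005575812322118006
Y [0, 0, 30, 80, 1894] [12.1, 38.8] [0.3679 0.2137 0.0222]
Y [171, 105, 47, 25, 1076] [194.0, 116.9] [0.5479 0.0913 0.1062]
Y [301, 267, 5, 56, 224] [302.7, 294.7] [0.6333 0.0307 0.3046]
Y [334, 267, 6, 56, 229] [336.4, 294.4] [0.6416 0.0282 0.3041]
Y [108, 334, 353, 21, 5904] [296.5, 345.7] [0.6296 0.0218 0.3119]
G [305, 143, 29, 30, 659] [318.8, 157.4] [0.6364 0.0283 0.0737]
W [239, 102, 25, 26, 439] [251.0, 114.5] [0.5824 0.0824 0.0531]
W [193, 184, 42, 37, 1081] [213.1, 204.3] [0.5199 0.0082 0.0654]
W [251, 189, 12, 11, 101] [256.6, 193.9] [0.5628 0.0047 0.0533]
Y [354, 193, 8, 16, 109] [357.6, 200.1] [0.552 0.088 0.095]
G [341, 226, 10, 9, 72] [345.1, 230.2] [0.644 0.024 0.073]
[[48, 0, 44, 12, 316], [107, 0, 18, 6, 60], [238, 0, 12, 31, 140], [278, 3, 42, 13, 284], [118, 11, 12, 5, 23], [70, 13, 28, 11, 181], [322, 18, 33, 14, 195], [287, 20, 24, 14, 190], [59, 29, 57, 54, 773], [311, 30, 55, 36, 932], [260, 34, 13, 4, 25], [301, 43, 18, 15, 98], [287, 57, 9, 12, 21], [81, 61, 9, 10, 68], [317, 72, 5, 7, 27], [84, 83, 56, 31, 734], [337, 82, 15, 6, 31], [318, 87, 6, 6, 23], [312, 89, 3, 6, 16], [318, 97, 42, 23, 511], [122, 106, 21, 33, 228], [69, 116, 14, 10, 65], [145, 119, 126, 70, 1758], [310, 118, 43, 83, 2005], [80, 130, 23, 21, 149], [304, 150, 14, 9, 47], [334, 188, 49, 27, 405], [344, 203, 7, 5, 24], [354, 216, 7, 6, 29]]
```

View pics/scene3.png

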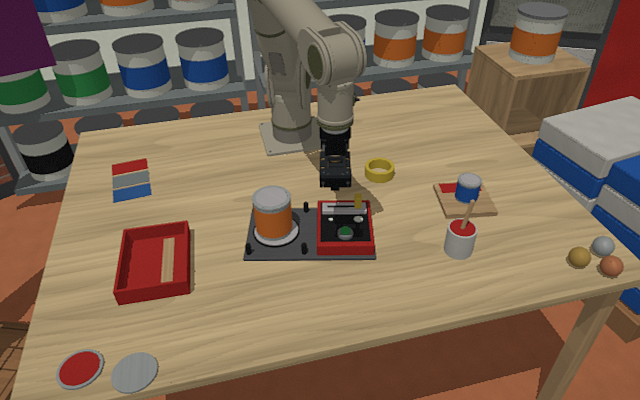

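The grip is at the big-dot end (358,200), the button is back up at (345,230), the tins and other things haven't moved, and the gripper is clear of everything. Handing in.

```bash
python3 -c "from bench import order; print(order.close_job())"
```

```text
the job is handed in; nothing more can be done
None
```

The large tin is on the turntable, so I pushed the size slide to its big-dot stop, then pressed the start button fully down; it sprang back, no tins or other things moved, and the job is handed in.

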